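# Release the ratchet bar of the roll holder and take the label roll off

### The job

Take the part-used label roll off the roll holder. Pull the pawl's T-knob up and turn it clockwise until you feel it drop into its rest notch, so that the pawl stays up by itself; then draw the toothed bar back to its stop by the pull knob, ease the roll off the fixed plug, and lay it down in the grey tray. Never force the bar past the pawl while the pawl is down, leave the pawl parked and the bar drawn back for the next roll, and leave the other things on the counter where they are.

Things in the scene. Friction and masses are not known exactly. Their poses are not given: they have to be found in the camera images.
- roll_holder: Grey bench holder for label rolls, bolted down; base plate 108 x 222 x 10 mm. Origin on the counter under the bar's axis line; z up, y along the bar, +y the way the bar is withdrawn. The axis of bar, plugs and roll is at x = 0, z = 62 mm. Two 8 mm rails (x = +-16 mm) carry the roll from below. Pawl housing at y = 47 to 99 mm, 52 mm wide, top at z = 90 mm.
- fixed_plug (a point): Tip of the tapered plug (20 mm across, 12 mm long) on the fixed cheek, on the axis; it points along the holder's +y into the roll's core. The cheek is an upright plate at holder y = -104 to -96 mm, 54 mm wide, top at z = 89 mm.
- bar (a joint): Travel of the toothed steel bar in m: 0 to 0.003 at the start (sliding cheek, a 46 mm disc, close to the roll, its 12 mm plug in the core), growing as it is withdrawn along the holder's +y, 0.040 at its stop. Friction 3 N. With the pawl down, one-way teeth (6 mm high, 10 mm apart) block withdrawal after 0.0035.
- pull_grip (a point): Middle of the black round pull knob on the rear (+y) end of the bar, on the bar's axis 62 mm above the counter: a grip 22 mm across and 38 mm long along the bar, with a 36 mm flange behind it and about 35 mm of bar between it and the housing. Its y axis runs along the bar. It moves with the bar.
- pawl (a joint): Lift of the spring-loaded pawl and its knob in m: 0 = down in the teeth; about 0.0105 = the cross-pin rides on the collar hidden under the knob; about 0.007 = parked in the rest notch, 3.5 mm lower; 0.016 = upper stop. The nose is clear of the teeth from 0.005 up. The spring pulls down with 5.5 N at 0 and 9.5 N at 0.016.
- pawl_knob (a joint): Clockwise turn (seen from above) of the pawl's T-knob in rad, 0 to 1.6: at 0 its grip lies in line with the toothed bar and the pawl can drop; it turns only when lifted by more than 0.011. The rest notch is hidden, somewhere between 0.95 and 1.35, with +-0.09 of play. A light spring (0.02 to 0.08 N m) turns it back: let go short of the notch, the knob returns to 0 and the pawl drops.
- knob_grip (a point): Middle of the black T-knob's grip on top of the pawl housing, on the pawl's upright axis (holder x = 0, y = 73 mm), 134 mm above the counter with the pawl down. The grip is 46 mm long, 12 mm thick, 32 mm high (16 mm above and below this point); 10 mm under it a round skirt, 37 mm across. Its long side is this point's y axis. It moves and turns with the knob.
- label_roll: White paper label roll on a cardboard core, lying between the cheeks: 52 mm across, 88 mm long, bore 25 mm, 0.11 to 0.23 kg. Origin at its centre, y along its axis. The plugs reach 8 to 12 mm into its bore at each end: it can be lifted only when the bar is withdrawn and the roll has been slid about 14 mm or more along the holder's +y, off the fixed plug.
- tray: Open shallow grey tray fixed on the counter: 160 mm along its x, 124 mm along its y, walls 28 mm high and 4 mm thick, floor 4 mm thick. Origin: centre of its underside.
- stapler: Red and black stapler, 155 mm long, lying at the counter's front; leave it. Origin at its underside's centre.
- calculator: Grey desk calculator, 116 x 67 mm, in front of the paper sorter; leave it.
- marker_0: White marker pen with black cap, 134 mm long, at the counter's front; leave it.
- date_stamp: Wooden stamp with dark turned knob, 66 mm high, behind the holder; leave it.
- ink_pad: Blue ink pad tin, 98 x 65 mm, behind the holder; leave it.

How it is judged:
On the way, in this order (a step that is already met when the one before it is completed fails the run):
1. the pawl is parked up in its rest notch, with the fingers off it (value of joint pawl between 0.0055 and 0.009 m and value of joint pawl_knob above 0.7 rad and contact force between the fingers and roll_holder below 0.5 N), for 0.2 s.
2. the bar is drawn back to its stop with the pawl still parked (value of joint pawl between 0.0055 and 0.009 m and value of joint pawl_knob above 0.7 rad and value of joint bar above 0.035 m), for 0.2 s.
At the end, for the whole second after the job is handed in: The label roll lies at rest on the tray's floor, its centre within the tray; the pawl is parked in its rest notch (lift between 5.5 and 9 mm, knob turned) and the bar is still drawn back by more than 34 mm (value of joint pawl between 0.0055 and 0.009 m and value of joint pawl_knob above 0.7 rad and value of joint bar above 0.034 m and z of label_roll in the frame of tray between 0.02 and 0.037 m and x of label_roll in the frame of tray between -0.06 and 0.06 m and y of label_roll in the frame of tray between -0.045 and 0.045 m and linear speed of label_roll below 0.02 m/s); the robot touches nothing.
It fails at once if the bar is forced past the pawl while the pawl is down (value of joint pawl below 0.003 m and value of joint bar above 0.007 m).
It fails at once if another thing on the counter is moved by more than 30 mm (distance of any of stapler, calculator, marker_0, date_stamp, ink_pad from where it was at the start of the episode above 0.03 m).
It also fails if it takes over 64 s, if anything falls off the work surface, if the arm or the gripper's body presses on something with over 40 N, if the wrist force passes 120 N, or if a joint passes its speed limit or range.

### The arm

A 6-joint arm with a two-finger parallel gripper is mounted at the origin on a cart in front of the work surface, level with it; the furniture and walls round the work are solid. World frame = base frame: x ahead of the robot, y to its left, z up, the work surface at z = 0. Lengths are in m, angles in rad, forces in N, time in s.
With the tool pointing down it reaches from about 0.425 to 0.925 m from the base axis. Payload 12.5 kg.
Tool frame: the origin (TCP) lies midway between the tips of the shut fingers; the grasp point (between the pads) lies r.grip_depth behind it (r.grip_depth is the distance from the TCP to the grasp point, in m); z points along the fingers, y is the line along which they close (so a half turn about z gives the same grasp; the last joint's range is limited). The gripper opens to 85 mm and grips with 20 to 120 N. Pads are 22 mm wide; open, the fingers measure 114 mm over their backs; the gripper's body (76 mm by 85 mm) begins 54 mm behind the grasp point. The pads swing forward as they close: fully open they stand 13 mm farther back than shut.
Start: joints at [1.129, 0.491, 1.559, -0, 1.092, -0.106], TCP at [0.206, 0.59, 0.231] pointing down, gripper open.
Joint ranges: [-3.1, 3.1], [-0.84, 2.19], [0.05, 2.79], [-1.13, 4.28], [0.06, 2.93], [-2.69, 2.69]. Speed limits (rad/s): [2.22, 2.22, 2.79, 3.14, 3.14, 3.14].

### API

Orientations are given as [roll, pitch, yaw] about the fixed x, y, z axes, in that order (R = Rz(yaw) Ry(pitch) Rx(roll)).
In Python, from cell import r gives the robot as it stands.
- The arm moves only by the tool play_rows, never from a script. Its argument "deltas" is a list that holds one entry, the list of rows, each a list of 4 numbers: the shift along the world's x, y, z in m, then the turn about the world's z in rad. In form: [[[tx, ty, tz, spin], ...]]. A call has exactly 8 rows; each row is the pose to reach, as a shift and turn from the pose commanded when the call began; what a row does not reach only later rows make up. A row lasts 1/12 s, in which the tool goes at most 41.7 mm and 7.16 degrees, less where a joint would pass 70% of its speed; a pose out of reach is approached as far as the arm can. A call with a gripper value outside its range is refused whole. "claw" is the closure in counts, from 0 (fully open) to 255 (shut), set as the call begins (left out, the last holds). The fingers move at their own pace and stop on an object; "squeeze" is the grip in N (left out, the last holds). Time passes only in rows, so rows that repeat a pose let the fingers close, or fill a call up. It gives the time, the measured TCP pose, the force, the opening and the grip force at its end, in the units of the state.
- r.get_state(): the state, without advancing time (a new reading comes with each control period).
- r.get_image(name): name is "scene" or "top"; returns a dict with "img" (480x640x3 uint8, red, green, blue), "fovy" (degrees; the focal length in pixels is half the picture's height over the tangent of half this angle, whatever the lens; pixels are square), "cx", "cy" (the principal point, pixels), "rvec" (rotation vector, rad) and "tvec" (3), from world to camera coordinates, as OpenCV has them. Camera axes: x right, y down, z forward; pixel columns grow to the right and rows downward; lengths in m; the calibration is good to about 2 mm. A picture is of the moment at which its call begins. There is no depth.
- r.job_done(): hands the job in; it is judged then, once.
Trained networks look in the newest picture that a camera, given by its name, has taken for a name from the list of things; names that differ only in an ending like _2 or _b are one class to them, and where a whole thing is asked for, a point or a joint stands for the part that bears it (a point fixed in the world has none). Each returns a list of dicts, best first, with "conf" (0 to 1); they miss things now and then, are a little off and sometimes report something else, mostly with a low value. They report only what shows in the picture. A call takes as long as a camera call.
- r.outline_of(camera, query): "mask" (480x640 bool, what is visible of it) and "centre" ([column, row] in pixels, amid what is visible of it).
The state is a dict: "time_s": time; "qpos": joint angles; "qd": joint speeds; "effort": joint torques, N m; "tcp_pos": TCP position; "tool_rot": TCP orientation; "contact_force": force on the tool from outside, world axes, zero at the start; "torque": the same for the moment, N m; "finger_gap": finger opening in m; "grip_force": force on a finger pad.
Only numpy, scipy, OpenCV 4.12 (cv2) and the standard library are available. Lean on these libraries where they do the work, as an engineer would, in place of code of your own. Each camera call takes 0.05 s, during which the arm holds its last target. There are 200 camera calls.

## Working session

There is one attempt and no reset: what is moved stays moved. The work goes in short steps, Python scripts to look and compute and a tool call to move; the robot and the scene stay as the last step left them, time stands still between calls to the robot, and variables do not carry over. Pictures are saved under pics/ and viewed, at most 10 in all, crops included, and the job is handed in when it is done.

Besides the shell and the picture viewer there is one more tool, called after "Call:" in YAML: its name, and indented under it one key for each argument. play_rows: Moves the arm, as the interface text tells. Its arguments: {"type":"object","properties":{"deltas":{"type":"array"},"claw":{"type":"number"},"squeeze":{"type":"number"}},"required":["deltas"]}

```bash
mkdir -p pics
cat > h.py <<'E'
import numpy as np, cv2
from cell import r
def cam(n):
    d=r.get_image(n); f=240/np.tan(np.radians(d['fovy'])/2)
    K=np.array([[f,0,d['cx']],[0,f,d['cy']],[0,0,1]]); R=cv2.Rodrigues(np.array(d['rvec'],float))[0]
    return d['img'],K,R,np.array(d['tvec'],float)
def ray(c,px,z):
    _,K,R,t=c; o=-R.T@t; v=R.T@np.linalg.inv(K)@np.array([px[0],px[1],1.]); return o+v*(z-o[2])/v[2]
def proj(c,p):
    _,K,R,t=c; q=K@(R@np.asarray(p,float)+t); return q[:2]/q[2]
def tri(cs,pxs):
    P=[c[1]@np.c_[c[2],c[3]] for c in cs]
    X=cv2.triangulatePoints(P[0],P[1],np.array(pxs[0],float),np.array(pxs[1],float))[:,0]; return X[:3]/X[3]
E
python3 - <<'E'
from h import *
cs={}
for n in('scene','top'):
    c=cam(n); cs[n]=c; cv2.imwrite(f'pics/{n}0.png',c[0][:,:,::-1]); print(n,(-c[2].T@c[3]).round(3))
for q in('roll_holder','knob_grip','pull_grip','label_roll','tray','stapler','calculator','marker_0','date_stamp','ink_pad'):
    o=[]
    for n in cs:
        l=r.outline_of(n,q)
        o.append(l[0] if l else None); print(q,n,[(np.round(x['centre']),round(x['conf'],2),x['mask'].sum()) for x in l[:2]])
    if all(o): print('   ',tri(list(cs.values()),[x['centre'] for x in o]).round(3))
print(r.get_state(),r.grip_depth)
E
```

```text
scene [-0.607  0.669  1.015]
top [ 0.409 -0.041  1.562]
roll_holder scene [(array([285., 269.]), 0.67, np.int64(2176))]
roll_holder top [(array([302., 250.]), 0.67, np.int64(3031))]
    [0.573 0.037 0.007]
knob_grip scene [(array([278., 241.]), 0.65, np.int64(314))]
knob_grip top [(array([283., 243.]), 0.49, np.int64(184))]
    [0.572 0.07  0.12 ]
pull_grip scene [(array([260., 264.]), 0.97, np.int64(412))]
pull_grip top [(array([262., 246.]), 0.55, np.int64(379)), (array([278., 239.]), 0.25, np.int64(202))]
    [0.571 0.129 0.066]
label_roll scene [(array([313., 253.]), 0.61, np.int64(70))]
label_roll top [(array([332., 253.]), 0.75, np.int64(664))]
    [ 0.561 -0.047  0.037]
tray scene [(array([197., 316.]), 0.87, np.int64(2420))]
tray top [(array([185., 261.]), 0.72, np.int64(2977))]
    [0.536 0.343 0.001]
stapler scene [(array([320., 301.]), 0.93, np.int64(925))]
stapler top [(array([292., 315.]), 0.85, np.int64(752)), (array([368., 317.]), 0.68, np.int64(318))]
    [0.39  0.049 0.021]
calculator scene [(array([456., 258.]), 0.67, np.int64(176))]
calculator top [(array([451., 31
[... 394 characters left out ...]
64(387))]
ink_pad top []
{'time_s': 1.1, 'qpos': array([ 1.12937359e+00,  4.90903881e-01,  1.55887362e+00, -1.92994479e-05,
        1.09170184e+00, -1.05613217e-01]), 'qd': array([-0.00068893,  0.00047796, -0.00250506, -0.00036922,  0.00204973,
        0.00105842]), 'effort': array([-2.28475674e-04, -6.18281651e+01, -2.61843592e+01, -6.04544425e-05,
        4.82262240e-04,  1.25712219e-06]), 'tcp_pos': array([0.20596091, 0.59011848, 0.23133363]), 'tool_rot': array([3.14148177e+00, 2.89777929e-05, 2.80579203e+00]), 'contact_force': array([0.26566542, 0.71938368, 0.34701521]), 'torque': array([ 0.01555128,  0.065304  , -0.00140511]), 'grip_force': 0.0, 'finger_gap': 0.08536926994365453} 0.0187
```

Run:
```python
import cv2
a=cv2.imread('pics/top0.png')[190:350,130:400]; b=cv2.imread('pics/scene0.png')[200:360,140:410]
cv2.imwrite('pics/both0.png',cv2.vconcat([cv2.resize(x,(506,300),interpolation=2) for x in(a,b)]))
```

```text
(no output)
```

View pics/both0.png

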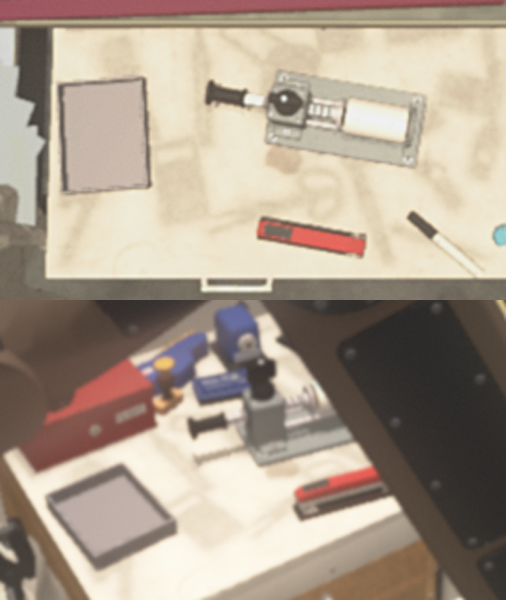

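The top view shows the holder's bar pointing left (+y), slightly turned, the roll right at about (332,253), and the tray at (185,261). The stapler is in front of the holder.

Run:
```python
from h import *
c=cam('top'); s=cam('scene')
cr=np.array([(281,70),(425,95),(415,165),(265,145)])/1.874+[130,190]
W=np.array([ray(c,p,.01) for p in cr]); print(W.round(4), W.mean(0).round(4))
print('edges',[np.linalg.norm(W[i]-W[(i+1)%4]).round(4) for i in range(4)])
for q,z in(('knob_grip',.15),('pull_grip',.07),('label_roll',.08),('tray',.02)):
    m=r.outline_of('top',q)[0]['mask'].astype(np.uint8)
    b=cv2.minAreaRect(np.argwhere(m)[:,::-1].astype(np.float32)); 
    w=np.array([ray(c,p,z) for p in cv2.boxPoints(b)])
    e=[w[1]-w[0],w[2]-w[1]]; e=max(e,key=np.linalg.norm)
    print(q,w.mean(0).round(4),[np.linalg.norm(w[i]-w[i+1]).round(4) for i in(0,1)],np.degrees(np.arctan2(e[1],e[0])).round(1), b)
m=c[0][225:270,240:310]; cv2.imwrite('pics/k.png',cv2.resize(m[:,:,::-1],(700,450),interpolation=cv2.INTER_CUBIC))
```

```text
[[ 0.6261  0.0842  0.01  ]
 [ 0.5899 -0.1241  0.01  ]
 [ 0.4888 -0.1093  0.01  ]
 [ 0.5174  0.1061  0.01  ]] [ 0.5556 -0.0107  0.01  ]
edges [np.float64(0.2115), np.float64(0.1022), np.float64(0.2173), np.float64(0.111)]
knob_grip [0.5678 0.0675 0.15  ] [np.float64(0.0313), np.float64(0.0386)] -134.9 ((282.0000305175781, 243.00003051757812), (15.55634880065918, 12.727920532226562), 45.0)
pull_grip [0.5729 0.0872 0.07  ] [np.float64(0.0318), np.float64(0.1969)] -100.5 ((276.8205261230469, 244.4666748046875), (75.4948501586914, 12.16344928741455), 10.520785331726074)
label_roll [ 0.5484 -0.0531  0.08  ] [np.float64(0.0528), np.float64(0.0877)] -98.1 ((330.77996826171875, 253.5399932861328), (33.94112777709961, 20.36467742919922), 8.13010311126709)
tray [0.5339 0.3363 0.02  ] [np.float64(0.1317), np.float64(0.1642)] -175.9 ((185.14593505859375, 261.0644836425781), (61.02608871459961, 48.99210739135742), 87.27368927001953)
```

View pics/k.png

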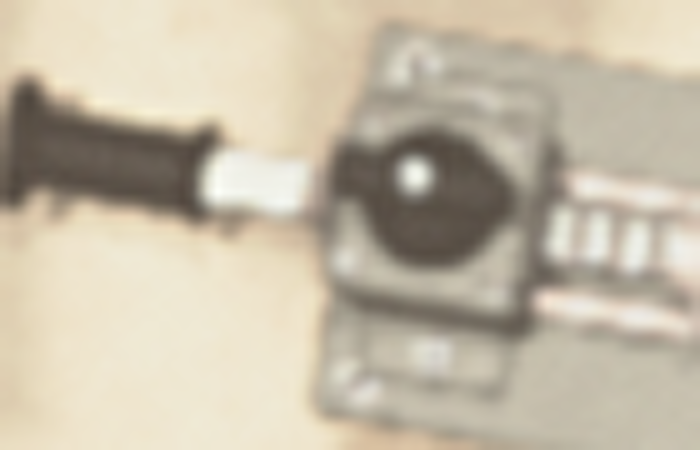

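The T-knob grip runs from (273,241.5) to (291.5,244.5) in the top image, which puts the holder turned by about 9°. The pull grip is centred near (251.5,240.5).

Call:
play_rows:
  deltas:
    - [[0.024, -0.034, 0, -0.12], [0.048, -0.068, 0, -0.24], [0.072, -0.102, 0, -0.36], [0.096, -0.136, 0, -0.48], [0.12, -0.17, 0, -0.6], [0.144, -0.205, 0, -0.72], [0.168, -0.24, 0, -0.84], [0.192, -0.275, 0, -0.96]]
  claw: 0
  squeeze: 40

```text
time_s: 2.07
tcp_pos: [0.3974, 0.3153, 0.2316]
tool_rot: [3.141, -0.0, 1.84]
contact_force: [1.2, 0.4, -0.7]
finger_gap: 0.086
grip_force: 0.0
```

Run:
```python
from h import *
c=cam('top'); s=cam('scene')
print('pull',ray(c,(251.5,240.5),.062).round(4)); print('knob',ray(c,(282.4,243),.15).round(4))
for z in(0,.03): print('stamp',ray(s,(231,247),z).round(3),'ink',ray(s,(256,246),z).round(3))
for q in('knob_grip','pull_grip','roll_holder','date_stamp','ink_pad','label_roll'):
    print(q,[(n,np.round(x['centre']),round(x['conf'],2)) for n in('scene','top') for x in r.outline_of(n,q)[:1]])
th=.16;u=np.array([np.sin(th),np.cos(th)]);O=np.array([.568,.0675])-.073*u
for n,y,z in(('knobtop',73,.15),('pull',153,.062),('roll',-50,.062)):
    p=np.r_[O+u*y/1000,z]; print(n,p.round(4),proj(c,p).round(1),proj(s,p).round(1))
for x,y in((-54,111),(54,111),(54,-111),(-54,-111)):
    p=np.r_[O+u*y/1000+np.array([u[1],-u[0]])*x/1000,.01]; print(proj(c,p).round(1),proj(s,p).round(1))
v=s[0][195:345,200:400]; cv2.imwrite('pics/s1.png',cv2.resize(v[:,:,::-1],(800,600),interpolation=cv2.INTER_CUBIC))
```

```text
pull [0.5841 0.1541 0.062 ]
knob [0.5677 0.0665 0.15  ]
stamp [0.782 0.131 0.   ] ink [0.744 0.063 0.   ]
stamp [0.741 0.146 0.03 ] ink [0.704 0.081 0.03 ]
knob_grip [('scene', array([283., 240.]), 0.66), ('top', array([282., 244.]), 0.61)]
pull_grip [('scene', array([264., 264.]), 0.88), ('top', array([257., 245.]), 0.91)]
roll_holder [('scene', array([283., 268.]), 0.78), ('top', array([300., 253.]), 0.81)]
date_stamp [('scene', array([229., 252.]), 0.38)]
ink_pad [('scene', array([257., 244.]), 0.71)]
label_roll [('top', array([330., 254.]), 0.81)]
knobtop [0.568  0.0675 0.15  ] [282.  242.9] [279.8 232.2]
pull [0.5807 0.1465 0.062 ] [254.4 241.8] [254.4 265.1]
roll [ 0.5484 -0.0539  0.062 ] [331.  254.2] [321.4 248. ]
[268.6 266.1] [276.2 287. ]
[275.5 226.9] [263.8 265.8]
[356.3 239.9] [332.9 248. ]
[350.1 279.3] [348.1 267.4]
```

View pics/s1.png

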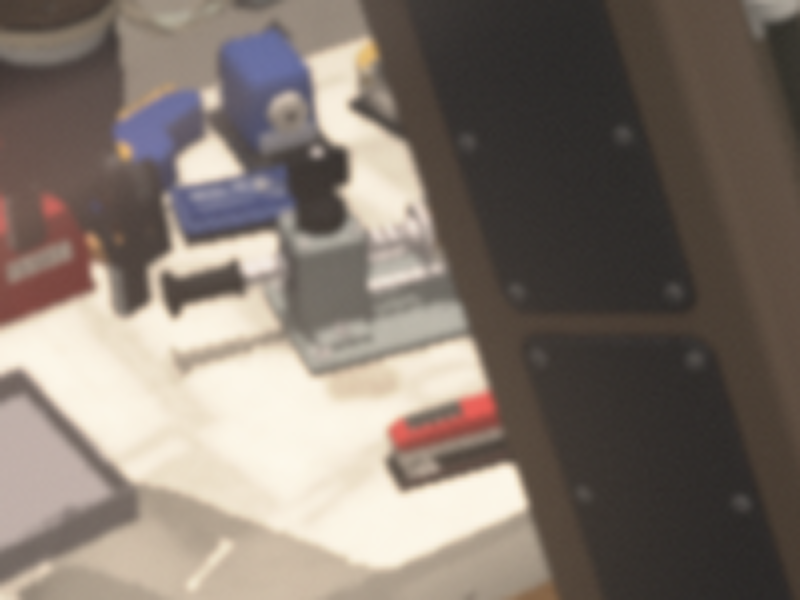

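The scene view confirms the knob axis: its top is at crop (318,150), matching the model. The pull grip is near crop (200,285).

Call:
play_rows:
  deltas:
    - [[0.024, -0.035, 0, -0.08], [0.048, -0.07, 0, -0.16], [0.072, -0.105, 0, -0.24], [0.096, -0.14, 0, -0.32], [0.12, -0.175, 0, -0.4], [0.145, -0.21, 0, -0.436], [0.17, -0.248, 0, -0.436], [0.17, -0.248, -0.03, -0.436]]

```text
time_s: 3.43
tcp_pos: [0.5716, 0.0647, 0.2051]
tool_rot: [3.132, -0.001, 1.407]
contact_force: [-0.3, 0.6, -0.5]
finger_gap: 0.0855
grip_force: 0.0
```

Call:
play_rows:
  deltas:
    - [[0, 0, -0.02, 0], [0, 0, -0.04, 0], [0, 0, -0.055, 0], [0, 0, -0.065, 0], [0, 0, -0.07, 0], [0, 0, -0.07, 0], [0, 0, -0.07, 0], [0, 0, -0.07, 0]]

```text
time_s: 4.1
tcp_pos: [0.567, 0.0692, 0.1323]
tool_rot: [3.14, -0.0, 1.41]
contact_force: [0.4, 0.2, 1.0]
finger_gap: 0.0851
grip_force: 0.0
```

Run:
```python
from h import *
s=cam('scene');c=cam('top')
t=r.get_state()['tcp_pos']; print(t, r.get_state()['tool_rot'], proj(s,t).round(1),proj(c,t).round(1))
v=np.hstack([cv2.resize(x,(400,400),interpolation=2) for x in(s[0][190:290,230:330],c[0][195:295,230:330])]); cv2.imwrite('pics/s2.png',v[:,:,::-1])
```

```text
[0.5669697  0.06910474 0.1321791 ] [ 3.14006579e+00 -2.07830799e-04  1.40998145e+00] [279.9 238. ] [281.9 244.1]
```

View pics/s2.png

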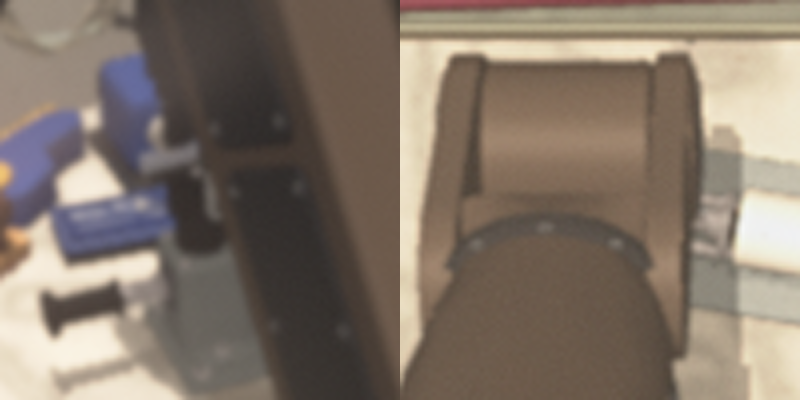

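The fingers straddle the knob, so I'll lower slightly and close gently.

Call:
play_rows:
  deltas:
    - [[0, -0.001, -0.004, 0], [0, -0.001, -0.004, 0], [0, -0.001, -0.004, 0], [0, -0.001, -0.004, 0], [0, -0.001, -0.004, 0], [0, -0.001, -0.004, 0], [0, -0.001, -0.004, 0], [0, -0.001, -0.004, 0]]
  claw: 255
  squeeze: 25

```text
time_s: 4.87
tcp_pos: [0.5684, 0.0677, 0.1277]
tool_rot: [3.137, -0.0, 1.41]
contact_force: [7.7, -2.5, -1.5]
finger_gap: 0.0114
grip_force: 26.5
```

Call:
play_rows:
  deltas:
    - [[0, 0, 0, 0], [0, 0, 0, 0], [0, 0, 0, 0], [0, 0, 0, 0], [0, 0, 0, 0], [0, 0, 0, 0], [0, 0, 0, 0], [0, 0, 0, 0]]

```text
time_s: 5.53
tcp_pos: [0.5684, 0.0677, 0.1277]
tool_rot: [3.137, -0.0, 1.41]
contact_force: [7.0, -1.4, -2.3]
finger_gap: 0.0114
grip_force: 26.5
```

Call:
play_rows:
  deltas:
    - [[0.0015, 0, 0, 0], [0.0015, 0, 0, 0], [0.0015, 0, 0.003, 0], [0.0015, 0, 0.006, 0], [0.0015, 0, 0.009, 0], [0.0015, 0, 0.012, 0], [0.0015, 0, 0.0145, 0], [0.0015, 0, 0.0145, 0]]
  squeeze: 60

```text
time_s: 6.2
tcp_pos: [0.5686, 0.0678, 0.1415]
tool_rot: [3.141, 0.0, 1.41]
contact_force: [6.1, -2.4, -10.3]
finger_gap: 0.0109
grip_force: 61.1
```

Call:
play_rows:
  deltas:
    - [[0.001, 0, 0, -0.1], [0.001, 0, 0, -0.22], [0.001, 0, 0, -0.34], [0.001, 0, 0, -0.46], [0.001, 0, 0, -0.58], [0.001, 0, 0, -0.7], [0.001, 0, 0, -0.82], [0.001, 0, 0, -0.94]]

```text
time_s: 6.87
tcp_pos: [0.5677, 0.0689, 0.1405]
tool_rot: [-3.139, 0.003, 0.464]
contact_force: [-0.4, 6.8, -9.3]
finger_gap: 0.0109
grip_force: 61.1
```

Call:
play_rows:
  deltas:
    - [[0, 0, 0, -0.04], [0, 0, 0, -0.08], [0, 0, -0.0015, -0.08], [0, 0, -0.003, -0.08], [0, 0, -0.004, -0.08], [0, 0, -0.0045, -0.08], [0, 0, -0.0045, -0.08], [0, 0, -0.0045, -0.08]]

```text
time_s: 7.53
tcp_pos: [0.5676, 0.069, 0.136]
tool_rot: [-3.139, 0.003, 0.39]
contact_force: [0.5, 5.5, -8.3]
finger_gap: 0.0106
grip_force: 61.1
```

Call:
play_rows:
  deltas:
    - [[0, 0, -0.0005, 0], [0, 0, -0.001, 0], [0, 0, -0.0015, 0], [0, 0, -0.002, 0], [0, 0, -0.0025, 0], [0, 0, -0.0025, 0], [0, 0, -0.0025, 0], [0, 0, -0.0025, 0]]

```text
time_s: 8.2
tcp_pos: [0.5677, 0.0691, 0.1347]
tool_rot: [-3.139, 0.002, 0.39]
contact_force: [-4.2, 6.0, 2.9]
finger_gap: 0.0109
grip_force: 63.1
```

The force flipped at a lift of about 7 mm, which suggests the pawl is in the notch. I'll release it and check.

Call:
play_rows:
  deltas:
    - [[0, 0, 0.0015, 0], [0, 0, 0.0015, 0], [0, 0, 0.0015, 0], [0, 0, 0.0015, 0], [0, 0, 0.0015, 0], [0, 0, 0.0015, 0], [0, 0, 0.0015, 0], [0, 0, 0.0015, 0]]
  claw: 0

```text
time_s: 8.87
tcp_pos: [0.5691, 0.068, 0.1363]
tool_rot: [3.142, 0.0, 0.39]
contact_force: [-0.2, -0.8, 0.1]
finger_gap: 0.0855
grip_force: 0.0
```

Call:
play_rows:
  deltas:
    - [[0, 0, 0.02, 0], [0, 0, 0.05, 0], [0, 0, 0.08, 0.08], [0.002, 0.02, 0.08, 0.2], [0.005, 0.045, 0.08, 0.32], [0.01, 0.07, 0.08, 0.44], [0.014, 0.08, 0.08, 0.56], [0.015, 0.084, 0.08, 0.68]]

```text
time_s: 9.53
tcp_pos: [0.5844, 0.1538, 0.2163]
tool_rot: [3.141, -0.0, 1.077]
contact_force: [-0.1, -0.8, -0.1]
finger_gap: 0.0853
grip_force: 0.0
```

Run:
```python
from h import *
s=cam('scene');c=cam('top')
t=r.get_state()['tcp_pos']; print(t, r.get_state()['tool_rot'])
for z in (.134,.141): print(proj(s,[.568,.067,z]).round(1))
print(proj(c,[.568,.067,.141]))
v=np.hstack([cv2.resize(x,(400,400),interpolation=2) for x in(s[0][200:280,230:310],c[0][205:285,230:310])]); cv2.imwrite('pics/s3.png',v[:,:,::-1])
```

```text
[0.58406795 0.15279508 0.21610895] [-3.14145198e+00  1.62421440e-04  1.07311255e+00]
[280.3 237. ]
[280.2 234.9]
[282.47435709 243.29791332]
```

View pics/s3.png

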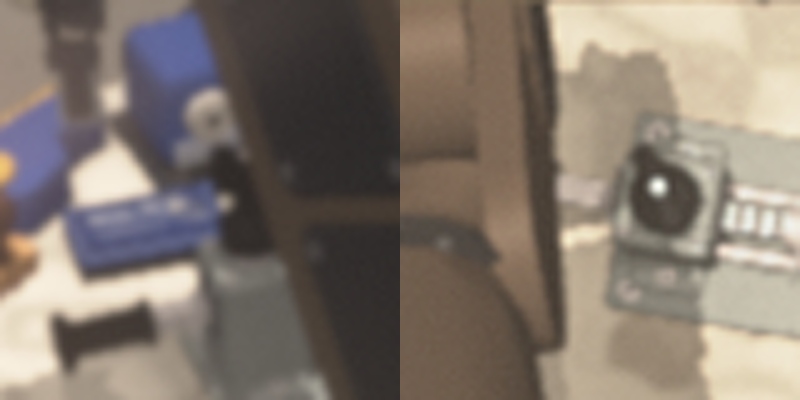

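The top crop shows the T-knob turned with its end pointing up-left at (645,155), so the pawl is parked. Next is the pull knob.

Call:
play_rows:
  deltas:
    - [[-0.001, 0, 0, 0.12], [-0.001, 0, -0.02, 0.24], [-0.001, 0, -0.05, 0.338], [-0.001, 0, -0.085, 0.338], [-0.001, 0, -0.12, 0.338], [-0.001, 0, -0.15, 0.338], [-0.001, 0, -0.165, 0.338], [-0.001, 0, -0.173, 0.338]]
  claw: 0

```text
time_s: 10.3
tcp_pos: [0.5821, 0.1512, 0.0409]
tool_rot: [-3.138, 0.001, 1.403]
contact_force: [-0.5, -0.6, 0.4]
finger_gap: 0.0854
grip_force: 0.0
```

Run:
```python
from h import *
s=cam('scene')
t=r.get_state()['tcp_pos']; print(t, r.get_state()['tool_rot'],proj(s,t),proj(s,t+[0,0,.0187]))
cv2.imwrite('pics/s4.png',cv2.resize(s[0][220:300,210:320][:,:,::-1],(660,480),interpolation=2))
```

```text
[0.58216303 0.15131164 0.04079196] [-3.13832880e+00  1.12408266e-03  1.40377795e+00] [253.21435771 271.47038266] [252.69554286 266.1214838 ]
```

View pics/s4.png

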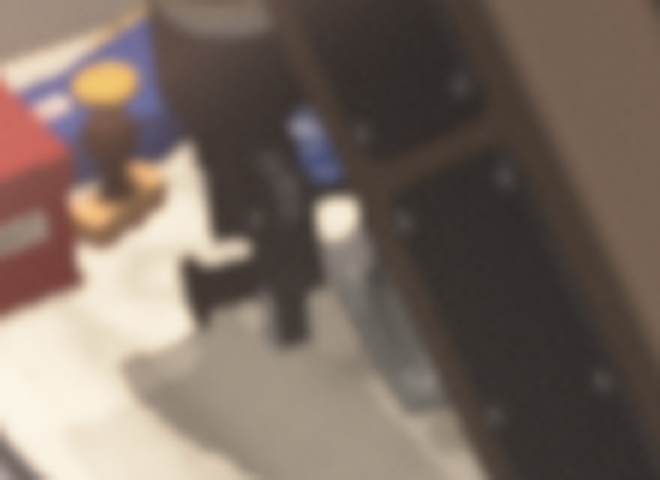

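The fingers straddle the pull grip, sitting slightly on the housing side. I'll shift 4 mm in +y and close.

Call:
play_rows:
  deltas:
    - [[0.001, 0.004, 0.001, 0], [0.001, 0.004, 0.001, 0], [0.001, 0.004, 0.001, 0], [0.001, 0.004, 0.001, 0], [0.001, 0.004, 0.001, 0], [0.001, 0.004, 0.001, 0], [0.001, 0.004, 0.001, 0], [0.001, 0.004, 0.001, 0]]
  claw: 255
  squeeze: 40

```text
time_s: 11.02
tcp_pos: [0.5844, 0.1561, 0.0452]
tool_rot: [3.14, -0.0, 1.408]
contact_force: [-1.3, -0.2, 6.3]
finger_gap: 0.0205
grip_force: 38.8
```

Call:
play_rows:
  deltas:
    - [[0, 0, 0, 0], [0, 0, 0, 0], [0.0005, 0.003, 0, 0], [0.001, 0.006, 0, 0], [0.0015, 0.009, 0, 0], [0.002, 0.012, 0, 0], [0.0025, 0.015, 0, 0], [0.0025, 0.015, 0, 0]]

```text
time_s: 11.68
tcp_pos: [0.587, 0.1713, 0.0453]
tool_rot: [3.14, -0.0, 1.408]
contact_force: [-1.0, 1.1, 6.5]
finger_gap: 0.0208
grip_force: 38.9
```

Call:
play_rows:
  deltas:
    - [[0.0007, 0.004, 0, 0], [0.0014, 0.008, 0, 0], [0.002, 0.012, 0, 0], [0.0026, 0.016, 0, 0], [0.0032, 0.02, 0, 0], [0.0036, 0.0225, 0, 0], [0.004, 0.025, 0, 0], [0.0043, 0.0265, 0, 0]]

```text
time_s: 12.35
tcp_pos: [0.5907, 0.1942, 0.0451]
tool_rot: [-3.141, 0.005, 1.409]
contact_force: [-3.7, -39.8, 12.6]
finger_gap: 0.0208
grip_force: 39.6
```

The bar is at its stop. I'll ease off and release.

Call:
play_rows:
  deltas:
    - [[0, -0.002, 0, 0], [0, -0.003, -0.001, 0], [0, -0.0035, -0.001, 0], [0, -0.0035, -0.001, 0], [0, -0.0035, -0.001, 0], [0, -0.0035, -0.001, 0], [0, -0.0035, -0.001, 0], [0, -0.0035, -0.001, 0]]

```text
time_s: 13.02
tcp_pos: [0.5909, 0.1939, 0.0451]
tool_rot: [3.141, -0.0, 1.408]
contact_force: [-7.2, -2.8, 16.1]
finger_gap: 0.0206
grip_force: 40.0
```

Call:
play_rows:
  deltas:
    - [[0, 0, 0, 0], [0, 0, 0, 0], [0, 0, 0, 0], [0, 0, 0, 0], [0, 0, 0, 0], [0, 0, 0, 0], [0, 0, 0.02, 0], [0, 0, 0.05, 0]]
  claw: 0

```text
time_s: 13.68
tcp_pos: [0.5896, 0.1937, 0.0913]
tool_rot: [-3.137, 0.002, 1.408]
contact_force: [0.7, -0.7, 0.4]
finger_gap: 0.0855
grip_force: 0.0
```

Call:
play_rows:
  deltas:
    - [[0, 0, 0.04, 0], [0, 0, 0.08, 0], [0, 0, 0.12, 0], [-0.006, -0.04, 0.135, 0], [-0.012, -0.08, 0.135, 0], [-0.018, -0.12, 0.135, 0], [-0.025, -0.16, 0.135, 0], [-0.032, -0.2, 0.135, 0]]

```text
time_s: 14.35
tcp_pos: [0.5582, -0.0076, 0.2285]
tool_rot: [3.141, 0.0, 1.408]
contact_force: [1.4, 0.1, -0.0]
finger_gap: 0.0853
grip_force: 0.0
```

Run:
```python
from h import *
s=cam('scene');c=cam('top')
print(r.get_state()['tcp_pos'])
for n in('scene','top'): print(n,[(np.round(x['centre'],1),x['conf'],x['mask'].sum()) for x in r.outline_of(n,'label_roll')[:2]])
v=np.hstack([cv2.resize(x,(400,400),interpolation=2) for x in(s[0][200:300,240:340],c[0][200:300,235:335])]); cv2.imwrite('pics/s5.png',v[:,:,::-1])
```

```text
[ 0.55813886 -0.01051373  0.22845542]
scene []
top []
```

View pics/s5.png

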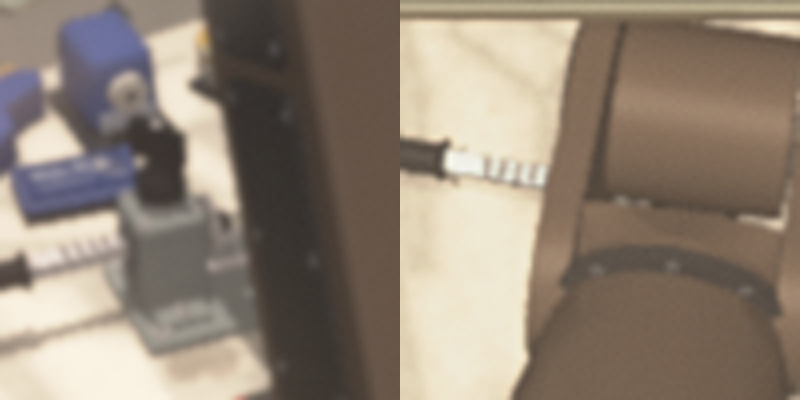

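The bar is drawn back with its teeth showing, and the knob is still turned. Next is the roll.

Call:
play_rows:
  deltas:
    - [[-0.005, -0.02, 0, 0], [-0.009, -0.042, -0.02, 0], [-0.009, -0.042, -0.055, 0], [-0.009, -0.042, -0.09, 0], [-0.009, -0.042, -0.125, 0], [-0.009, -0.042, -0.155, 0], [-0.009, -0.042, -0.175, 0], [-0.009, -0.042, -0.185, 0]]

```text
time_s: 15.22
tcp_pos: [0.5492, -0.0464, 0.0406]
tool_rot: [-3.138, -0.0, 1.41]
contact_force: [0.5, 0.4, -0.0]
finger_gap: 0.0853
grip_force: 0.0
```

Call:
play_rows:
  deltas:
    - [[0, 0, 0, 0], [0, 0, 0, 0], [0, 0, 0, 0], [0, 0, 0, 0], [0, 0, 0, 0], [0, 0, 0, 0], [0, 0, 0, 0], [0, 0, 0, 0]]
  claw: 255
  squeeze: 25

```text
time_s: 15.88
tcp_pos: [0.5504, -0.0477, 0.0447]
tool_rot: [3.14, -0.0, 1.408]
contact_force: [-2.4, 5.4, 7.7]
finger_gap: 0.0512
grip_force: 26.8
```

Call:
play_rows:
  deltas:
    - [[0, 0, 0.001, 0], [0.0006, 0.004, 0.001, 0], [0.0012, 0.008, 0.001, 0], [0.0018, 0.012, 0.001, 0], [0.0024, 0.016, 0.001, 0], [0.003, 0.0195, 0.001, 0], [0.003, 0.0195, 0.001, 0], [0.003, 0.0195, 0.001, 0]]

```text
time_s: 16.55
tcp_pos: [0.5535, -0.0278, 0.0447]
tool_rot: [3.14, -0.0, 1.408]
contact_force: [1.6, 1.8, 6.4]
finger_gap: 0.051
grip_force: 27.0
```

Call:
play_rows:
  deltas:
    - [[0, 0, 0.003, 0], [0, 0, 0.006, 0], [0, 0, 0.01, 0], [0, 0, 0.015, 0], [0, 0, 0.02, 0], [0, 0, 0.02, 0], [0, 0, 0.02, 0], [0, 0, 0.02, 0]]
  squeeze: 30

```text
time_s: 17.22
tcp_pos: [0.5529, -0.0285, 0.0643]
tool_rot: [3.142, 0.0, 1.408]
contact_force: [-0.0, -0.1, -2.2]
finger_gap: 0.0513
grip_force: 31.6
```

The roll is lifted free, so I'll carry it to the tray.

Call:
play_rows:
  deltas:
    - [[0, 0, 0.03, 0], [0, 0, 0.07, 0], [0, 0, 0.11, 0], [0, 0.015, 0.145, 0], [0, 0.045, 0.17, 0], [-0.002, 0.08, 0.18, 0], [-0.004, 0.12, 0.18, 0], [-0.006, 0.16, 0.18, 0]]

```text
time_s: 17.88
tcp_pos: [0.5467, 0.1329, 0.2452]
tool_rot: [3.14, -0.0, 1.407]
contact_force: [1.3, -0.6, -1.7]
finger_gap: 0.0511
grip_force: 33.0
```

Call:
play_rows:
  deltas:
    - [[-0.002, 0.035, 0, 0.04], [-0.004, 0.07, 0, 0.08], [-0.006, 0.105, 0, 0.12], [-0.008, 0.14, 0, 0.16], [-0.01, 0.17, -0.01, 0.2], [-0.012, 0.195, -0.03, 0.23], [-0.013, 0.208, -0.06, 0.23], [-0.013, 0.208, -0.09, 0.23]]

```text
time_s: 18.55
tcp_pos: [0.5333, 0.3423, 0.1533]
tool_rot: [3.14, -0.001, 1.641]
contact_force: [0.3, -0.4, -2.6]
finger_gap: 0.0511
grip_force: 33.0
```

Run:
```python
from h import *
s=cam('scene');c=cam('top')
t=r.get_state()['tcp_pos'];print(t, r.get_state()['tool_rot'], r.get_state()['finger_gap'],r.get_state()['contact_force'])
p=t.copy();p[2]=.004;print('proj',proj(s,p),proj(c,p))
for n,cc in(('scene',s),('top',c)): print(n,[(q,np.round(x['centre'],1),round(x['conf'],2),x['mask'].sum(),ray(cc,x['centre'],.01).round(3)) for q in ('label_roll','tray') for x in r.outline_of(n,q)[:1]])
v=np.hstack([cv2.resize(x,(400,400),interpolation=2) for x in(s[0][240:360,140:260],c[0][210:310,130:230])]); cv2.imwrite('pics/s6.png',v[:,:,::-1])
```

```text
[0.53158992 0.33908469 0.14952934] [-3.13362902  0.00339971  1.63892225] 0.05118539534822462 [-0.50426808 -0.7951268  -2.10132279]
proj [199.10827987 316.09283343] [185.53842556 262.20050334]
scene [('label_roll', array([186.3, 267.3]), 0.87, np.int64(550), array([0.745, 0.29 , 0.01 ])), ('tray', array([197.9, 314.7]), 0.68, np.int64(2427), array([0.532, 0.342, 0.01 ]))]
top [('label_roll', array([186.1, 255.1]), 0.69, np.int64(239), array([0.55 , 0.337, 0.01 ])), ('tray', array([193.8, 260. ]), 0.79, np.int64(1588), array([0.537, 0.316, 0.01 ]))]
```

View pics/s6.png

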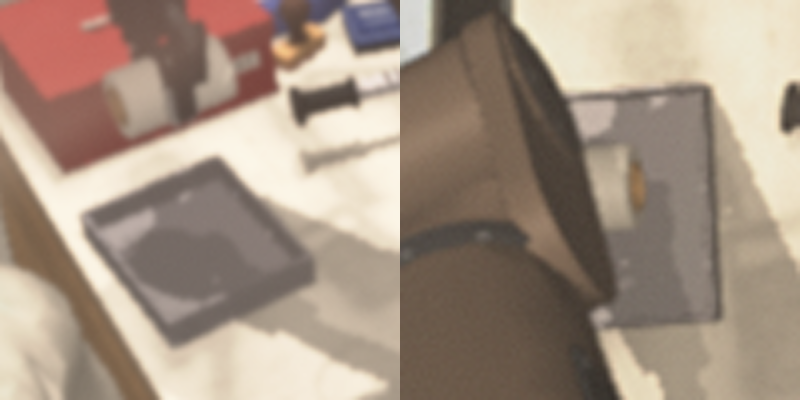

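The roll hangs over the tray's middle, so I'll lower it.

Call:
play_rows:
  deltas:
    - [[0, 0, -0.03, 0], [0, 0, -0.06, 0], [0, 0, -0.09, 0], [0, 0, -0.11, 0], [0, 0, -0.12, 0], [0, 0, -0.128, 0], [0, 0, -0.132, 0], [0, 0, -0.132, 0]]

```text
time_s: 19.52
tcp_pos: [0.5344, 0.3396, 0.023]
tool_rot: [3.141, -0.0, 1.638]
contact_force: [-0.0, 0.6, -2.0]
finger_gap: 0.051
grip_force: 32.9
```

Call:
play_rows:
  deltas:
    - [[0, 0, -0.001, 0], [0, 0, -0.002, 0], [0, 0, -0.003, 0], [0, 0, -0.004, 0], [0, 0, -0.004, 0], [0, 0, -0.004, 0], [0, 0, -0.004, 0], [0, 0, -0.004, 0]]

```text
time_s: 20.18
tcp_pos: [0.534, 0.3395, 0.0184]
tool_rot: [3.141, -0.0, 1.638]
contact_force: [-0.5, 0.6, -1.9]
finger_gap: 0.051
grip_force: 32.9
```

Call:
play_rows:
  deltas:
    - [[0, 0, -0.001, 0], [0, 0, -0.002, 0], [0, 0, -0.003, 0], [0, 0, -0.004, 0], [0, 0, -0.0055, 0], [0, 0, -0.006, 0], [0, 0, -0.006, 0], [0, 0, -0.006, 0]]

```text
time_s: 20.85
tcp_pos: [0.534, 0.3396, 0.0129]
tool_rot: [3.141, -0.0, 1.638]
contact_force: [-2.5, -0.5, 6.3]
finger_gap: 0.051
grip_force: 33.8
```

The roll is touching the floor, so I'll release it and retreat.

Call:
play_rows:
  deltas:
    - [[0, 0, 0.001, 0], [0, 0, 0.001, 0], [0, 0, 0.001, 0], [0, 0, 0.001, 0], [0, 0, 0.001, 0], [0, 0, 0.001, 0], [0, 0, 0.001, 0], [0, 0, 0.001, 0]]
  claw: 0

```text
time_s: 21.52
tcp_pos: [0.5339, 0.3395, 0.0133]
tool_rot: [3.142, 0.0, 1.638]
contact_force: [1.0, 0.1, -0.7]
finger_gap: 0.0856
grip_force: 0.0
```

Call:
play_rows:
  deltas:
    - [[0, 0, 0.02, 0], [0, 0, 0.05, 0], [0, 0, 0.09, 0], [0, 0, 0.13, 0], [0, 0, 0.17, 0], [0, 0, 0.2, 0], [-0.03, 0.02, 0.21, 0], [-0.06, 0.05, 0.21, 0]]

```text
time_s: 22.18
tcp_pos: [0.4756, 0.3883, 0.2267]
tool_rot: [3.137, -0.002, 1.634]
contact_force: [0.4, 1.0, -0.8]
finger_gap: 0.0856
grip_force: 0.0
```

Call:
play_rows:
  deltas:
    - [[-0.03, 0.03, 0, 0], [-0.06, 0.06, 0, 0], [-0.09, 0.09, 0, 0], [-0.12, 0.12, 0, 0], [-0.15, 0.15, 0, 0], [-0.18, 0.18, 0, 0], [-0.18, 0.18, 0, 0], [-0.18, 0.18, 0, 0]]

```text
time_s: 22.85
tcp_pos: [0.2923, 0.5703, 0.2231]
tool_rot: [-3.141, 0.0, 1.641]
contact_force: [0.7, -0.1, 0.4]
finger_gap: 0.0852
grip_force: 0.0
```

Run:
```python
from h import *
s=cam('scene');c=cam('top')
st=r.get_state();print(st['time_s'],st['tcp_pos'],st['contact_force'])
for n,cc in(('scene',s),('top',c)): print(n,[(q,np.round(x['centre'],1),round(x['conf'],2),x['mask'].sum(),ray(cc,x['centre'],.04 if q[0]=='l' else .01).round(3)) for q in ('label_roll','tray') for x in r.outline_of(n,q)[:1]])
cv2.imwrite('pics/s7.png',np.vstack([cv2.resize(x,(600,300),interpolation=2) for x in(s[0][220:350,130:390],c[0][200:330,130:390])])[:,:,::-1])
```

```text
22.95 [0.29470106 0.56859291 0.22317352] [-0.32773175 -0.31465712  0.1411327 ]
scene [('label_roll', array([201.7, 307.3]), 0.59, np.int64(692), array([0.519, 0.332, 0.04 ]))]
top [('label_roll', array([185.2, 262. ]), 0.98, np.int64(640), array([0.529, 0.331, 0.04 ])), ('tray', array([181.8, 252.7]), 0.95, np.int64(2233), array([0.557, 0.348, 0.01 ]))]
```

View pics/s7.png

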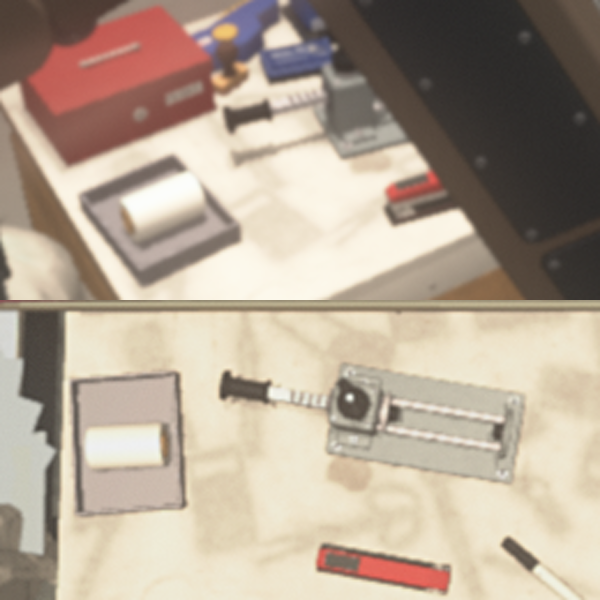

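The roll lies in the middle of the tray (lower picture, (127,446)), the bar is drawn back, the knob is turned, and the other things look unmoved.

```bash
python3 -c "
from cell import r
print(r.job_done())"
```

```text
the job is handed in; nothing more can be done
None
```

The job is handed in: in the last pictures the label roll lies in the middle of the tray, the pawl is parked, the bar is drawn back, and the other things in view look unmoved; the hand-in returned no verdict.

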